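# Square the tea chest into the corner of the pull-out tray

### The arm

A 7-joint arm with a two-finger parallel gripper is mounted at the origin on the work surface. World frame = base frame: x ahead of the robot, y to its left, z up, the work surface at z = 0. Lengths are in m, angles in rad, forces in N, time in s.
With the tool pointing down it reaches from about 0.35 to 0.9 m from the base axis. Payload 7.2 kg.
Tool frame: the origin (TCP) lies between the finger pads; the fingertips stand env.nose_length ahead of it and the grasp point (between the pads) lies 8 mm behind it (env.nose_length is the distance from the TCP to the fingertips, in m); z points along the fingers, y is the line along which they close (so a half turn about z gives the same grasp; the last joint's range is limited). The gripper opens to 85 mm and grips with 20 to 120 N. Pads are 22 mm wide; open, the fingers measure 114 mm over their backs; the gripper's body (76 mm by 85 mm) begins 54 mm behind the grasp point. The pads swing forward as they close: fully open they stand 13 mm farther back than shut.
Start: joints at [1.125, 0.411, -0.013, 1.596, 0.006, 1.134, -0.082], TCP at [0.231, -0.581, 0.242] pointing down, gripper open.
Joint ranges: [-2.95, 2.95], [-0.29, 1.99], [-1.47, 1.44], [0.14, 2.54], [-1.03, 4.17], [0.13, 1.85], [-2.86, 2.86]. Speed limits (rad/s): [2.39, 2.39, 3.01, 3.01, 3.14, 3.14, 3.14].

### API

Orientations are given as a unit quaternion [x, y, z, w].
In Python, from rig import env, inverse_kinematics, snapshot, finish_job gives the robot as it stands. Calls block until the motion is done:
- env.move_pose(position, orientation): joint-space move of the TCP to a pose.
- env.move_straight(position, rot=None, speed=0.15, contact_N=None): straight line of the TCP; rot=None keeps the orientation; speed is the mean speed in m/s. With contact_N (N) it stops when the force on the tool has changed by that much, and returns True; else False.
- env.move_joints(angles): joint-space move.
- env.gripper_open() and env.close(grasp_force=None): open the fingers fully, or close them until they stop; grasp_force is the grip in N (None keeps the last).
- env.sleep(seconds).
- inverse_kinematics(position, orientation): joint angles nearest the present ones, or None.
- env.sense(): the state.
- snapshot(name): name is "side" or "top"; returns a dict with "frame" (384x512x3 uint8, red, green, blue), "camera_matrix" (3x3 intrinsics, pixels), "eye" and "orientation" of the camera in the world. Camera axes: x right, y down, z forward; pixel columns grow to the right and rows downward; lengths in m; the calibration is good to about 2 mm. A picture is of the moment at which its call begins. There is no depth.
A pose or a line that the arm cannot do raises env.Unreachable and nothing moves.
- finish_job(): hands the job in; it is judged then, once.
The state is a dict: "clock": time; "joint_positions": joint angles; "qvel": joint speeds; "joint_torque": joint torques, N m; "tcp_pos": TCP position; "orientation": TCP orientation; "wrist_force": force on the tool from outside, world axes, zero at the start; "moment": the same for the moment, N m; "width": opening from 0.0 (shut) to 1.0 (fully open); "grasp_force": force on a finger pad.
Only numpy, scipy, OpenCV 4.12 (cv2) and the standard library are available. Lean on these libraries where they do the work, as an engineer would, in place of code of your own. Each camera call takes 0.05 s, during which the arm holds its last target. There are 200 camera calls.

### The job

Tidy the pull-out tray under the breakfast bar: push the dark wooden tea chest fully home into the far left corner of the tray's open part, as you face the tray's front, so that it sits flat on the tray floor with its back flush against the cross divider and its left side flush against the tray's left wall. The tray runs on slides, so do not shove it in or pull it out, and leave the glasses, the sugar bowl and everything else on the counter standing as they are.

Things in the scene. Friction and masses are not known exactly. Their poses are not given: they have to be found in the camera images.
- tea_chest: Closed dark wooden tea chest, brass catch on its front: a cuboid 110 mm (x, front to back) by 150 mm (y) by 70 mm high, 0.28 to 0.5 kg, too wide to grasp. It stands free on the tray floor, up to 0.2 rad askew and 5 to 85 mm short of each stop; 1 to 4 N slide it. Origin: centre of its underside; +x points from the catch side to its back, +y to its left side.
- chest_corner (a point): The chest's back left bottom corner: at (55, 75, 0) mm in the chest's frame, axes parallel to the chest's.
- tray_corner (a point): Inner corner of the pull-out tray: cross divider's front face (plane x = 0) meets left wall's inner face (plane y = 0) on the tray floor, 20 mm above the worktop. Moves with the tray. +x points in towards the bar, +y left, z up; the open part lies at negative x and y: 205 mm deep, 500 mm wide. Its front, walls and divider are oak, 12 mm thick, and rise 32 mm above the floor.
- tray_front (a point): Middle of the top edge of the tray's low front, on its inner face; same axes. A bar handle, 128 mm long, sticks out 26 mm from the front's outer face, below the rim.
- ledge_edge (a point): Middle of the front top edge of the bar's oak ledge, 127 mm above the worktop, 7 to 27 mm behind the divider's front face at the start; the ledge runs 430 mm to either side and covers the rear of the tray.
- pullout (a joint): Position of the pull-out tray along its slides, m: grows as it is pulled out (towards -x of tray_corner), 0 a little over halfway out, -0.235 shut, 0.065 its end stop; starts at -0.01 to 0.01. The slides are stiff: about 18 N along x moves the tray; sideways it is rigid.
- glass_1: Tea glass in a chrome holder, 65 mm wide and 105 mm high with a handle that reaches 60 mm from its axis, standing in the right half of the tray. Origin: centre of its underside, z up.
- glass_2: A second such glass, also in the right half of the tray.
- glass_3: A third such glass, on the hexagonal tray. Origin: centre of its underside.
- sugar_bowl: Mustard yellow lidded ceramic sugar bowl, 94 mm wide and 97 mm high, on the hexagonal tray. Origin: centre of its underside.
- hex_tray: Hexagonal stainless tray, 260 mm across flats, rim 21 mm high, on the worktop at the right. Origin: centre of its underside.
- tea_strainer: Metal tea strainer in its drip dish, 68 mm wide and 35 mm high with a 125 mm handle, on the worktop at the left. Origin: centre of the dish's underside.
- jam_jar: Jar of jam, 68 mm wide and 85 mm high, on the worktop at the left. Origin: centre of its underside.
Mind the look-alikes: they are no part of the job. There is more than one size of the tea_chest; the job needs the larger.

How it is judged:
At the end, for the whole second after the job is handed in: The chest's back left corner is within 4 mm of the divider and of the left wall, its sides are parallel to them within 0.03 rad, it stands flat on the tray floor (within 4 mm and 0.05 rad) and at rest, and the tray is within 30 mm of where it stood (x of chest_corner in the frame of tray_corner between -0.004 and 0.004 m and y of chest_corner in the frame of tray_corner between -0.004 and 0.004 m and z of chest_corner in the frame of tray_corner below 0.004 m and angle between the x axis of tea_chest and the x axis of tray_corner, either way round below 0.03 rad and angle between tea_chest's own z axis and vertical below 0.05 rad and linear speed of tea_chest below 0.01 m/s and distance of tray_corner from where it was at the start of the episode below 0.03 m); the robot touches nothing.
It fails at once if the pull-out tray is shoved in or pulled out by more than 30 mm (distance of tray_corner from where it was at the start of the episode above 0.03 m).
It fails at once if a glass in the tray is shifted by more than 50 mm or tipped (distance of any of glass_1, glass_2 from where it was at the start of the episode above 0.05 m or angle between any of glass_1, glass_2's own z axis and vertical above 0.35 rad).
It fails at once if something on the worktop is shifted by more than 30 mm or tipped (distance of any of glass_3, sugar_bowl, hex_tray, tea_strainer, jam_jar from where it was at the start of the episode above 0.03 m or angle between any of glass_3, sugar_bowl, jam_jar's own z axis and vertical above 0.35 rad).
It also fails if it takes over 45 s, if anything falls off the work surface, if the arm or the gripper's body presses on something with over 40 N, if the wrist force passes 120 N, or if a joint passes its speed limit or range.

## Working session

There is one attempt and no reset: what is moved stays moved. The work goes in short steps, each a Python script; the robot and the scene stay as the last script left them, time stands still between calls to the robot, and variables do not carry over. Pictures are saved under pics/ and viewed, at most 10 in all, crops included, and the job is handed in when it is done.

```bash
ls; mkdir -p pics
python3 - <<'E'
from rig import env,snapshot
import cv2,numpy as np
for n in("side","top"):
    s=snapshot(n);cv2.imwrite(f"pics/{n}0.png",cv2.resize(s["frame"][:,:,::-1],(800,600),interpolation=cv2.INTER_CUBIC))
    np.savez(f"{n}0.npz",**s)
    print(n,s["camera_matrix"].tolist(),s["eye"],s["orientation"])
st=env.sense();print(st["clock"],st["tcp_pos"],st["orientation"],env.nose_length)
E
```

```text
pics
side [[491.7595115896231, 0.0, 256.73695460384533], [0.0, 491.7595115896231, 187.986884249113], [0.0, 0.0, 1.0]] [ 0.26798587 -1.55948487  1.22937534] [ 0.89165798 -0.06273367  0.03683729 -0.44682607]
top [[395.695682618134, 0.0, 252.95369471554267], [0.0, 395.695682618134, 190.95260017937173], [0.0, 0.0, 1.0]] [ 0.26368394 -0.05159646  1.46146948] [-0.70440052  0.70572697 -0.04893733  0.05809028]
0.1 [ 0.23037974 -0.58053738  0.24154665] [ 9.82210192e-01  1.87783452e-01 -1.62997088e-04 -6.98262612e-04] 0.011
```

View pics/side0.png

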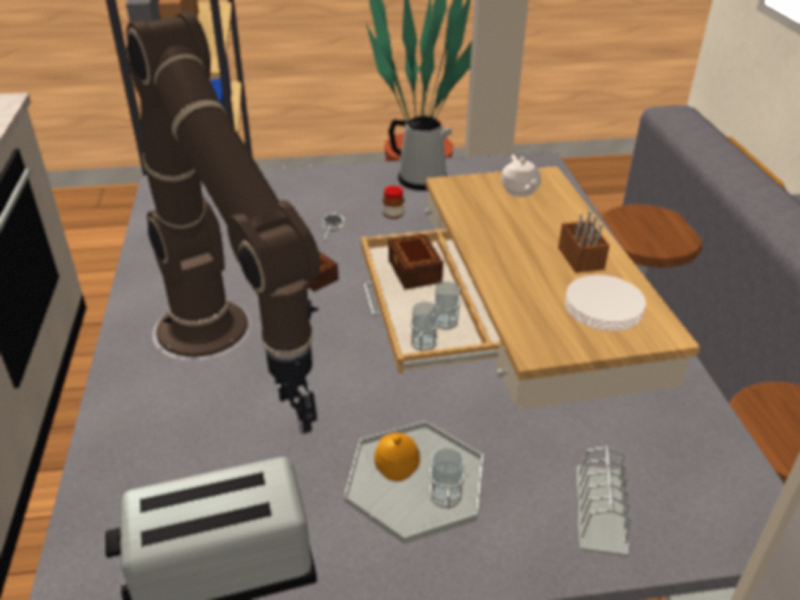

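View pics/top0.png

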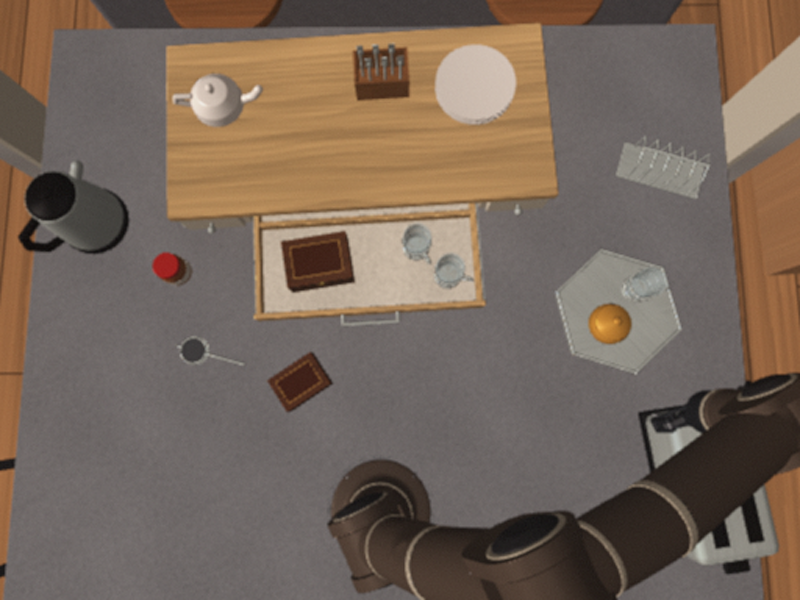

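The side view shows the tea chest in the tray at about (415,258), with the glasses to its right. In the top view the chest is at (318,261), the tray's inner region spans (262..475, 215..310) and the smaller look-alike is at (300,381). I'll enlarge the tray.

Run:
```python
import numpy as np,cv2
f=np.load("top0.npz")["frame"][125:225,158:318,::-1]
cv2.imwrite("pics/crop1.png",cv2.resize(f,None,fx=5,fy=5,interpolation=cv2.INTER_CUBIC))
```

```text
(no output)
```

View pics/crop1.png

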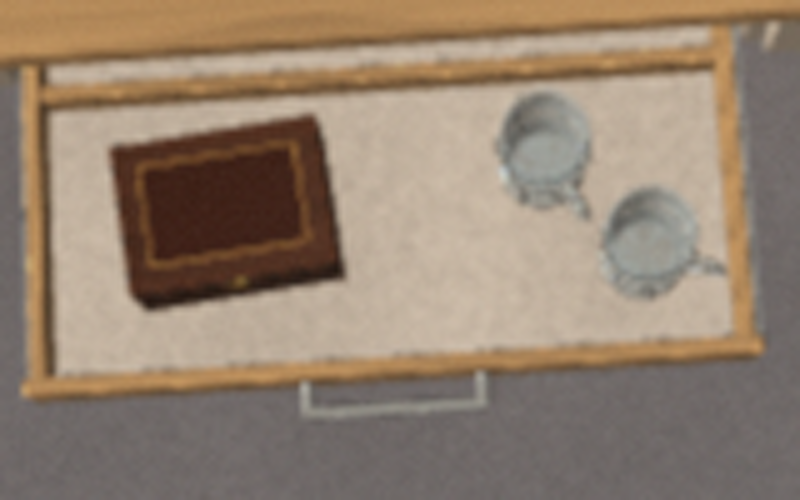

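The crop shows the tray's rim with its inner back-left corner at about (45,104), back right (716,68), front left (49,376) and front right (736,340). The chest's top has its corners at about (110,148), (316,115), (342,267) and (133,298).

```bash
cat > h.py <<'E'
import numpy as np,cv2
from scipy.spatial.transform import Rotation as R
def px2w(s,uv,z):
    d=(np.linalg.inv(s["camera_matrix"])@np.r_[uv,1]); d=R.from_quat(s["orientation"]).apply(d)
    return s["eye"]+d*(z-s["eye"][2])/d[2]
def crop2px(p,o=(158,125),k=5): return (np.array(p)+.5)/k-.5+np.array(o)
E
python3 - <<'E'
from h import *
s=np.load("top0.npz")
f=lambda p,z:px2w(s,crop2px(p),z)[:2]
tr={k:f(p,.052) for k,p in dict(BL=(45,104),BR=(716,68),FL=(49,376),FR=(736,340)).items()}
ch={k:f(p,.09) for k,p in dict(BL=(110,148),BR=(316,115),FR=(342,267),FL=(133,298)).items()}
print(tr,ch,sep="\n")
a=lambda v:np.arctan2(v[1],v[0])
print("tray yaw",a(tr["BL"]-tr["BR"])-np.pi/2,a(tr["FL"]-tr["FR"])-np.pi/2,a(tr["BL"]-tr["FL"]),a(tr["BR"]-tr["FR"]))
print("w",np.linalg.norm(tr["BL"]-tr["BR"]),np.linalg.norm(tr["BL"]-tr["FL"]))
print("chest yaw",a(ch["BL"]-ch["BR"])-np.pi/2,a(ch["FL"]-ch["FR"])-np.pi/2,a(ch["BL"]-ch["FL"]),a(ch["BR"]-ch["FR"]))
print("sz",np.linalg.norm(ch["BL"]-ch["BR"]),np.linalg.norm(ch["BL"]-ch["FL"]))
y=a(tr["BL"]-tr["BR"])-np.pi/2
Rt=np.array([[np.cos(y),np.sin(y)],[-np.sin(y),np.cos(y)]])
for k in ch: print(k,Rt@(ch[k]-tr["BL"]))
for n,p,z in [("g1",(548,150),.12),("g2",(650,235),.12)]: print(n,f(p,z),Rt@(f(p,z)-tr["BL"]))
E
```

```text
{'BL': array([0.64934366, 0.28416208]), 'BR': array([ 0.67437564, -0.20929806]), 'FL': array([0.44755988, 0.27478713]), 'FR': array([ 0.47237659, -0.21979653])}
{'BL': array([0.60642477, 0.22757679]), 'BR': array([0.62999459, 0.08077242]), 'FR': array([0.51959299, 0.0611531 ]), 'FL': array([0.49787104, 0.20838009])}
tray yaw 0.050684014150536694 0.05013491508038248 0.04642697248093762 0.05192615785199909
w 0.49409463241227397 0.2020014423974851
chest yaw 0.15919403364073004 0.14648375582973783 0.17503094112057024 0.1758725884331019
sz 0.14868443333586168 0.11023804303826194
BL [-0.04573052 -0.05433825]
BR [-0.02962841 -0.20214821]
FR [-0.14088221 -0.21614913]
FL [-0.1551174  -0.06801072]
g1 [ 0.59623575 -0.08392307] [-0.07168776 -0.3649219 ]
g2 [ 0.53574669 -0.15392513] [-0.13564561 -0.43176955]
```

```bash
cat >> h.py <<'E'
YAW=.0502; C=np.array([.6493,.2842])
Q=R.from_matrix(np.array([[np.cos(YAW),np.sin(YAW),0],[np.sin(YAW),-np.cos(YAW),0],[0,0,-1]])).as_quat()
def W(x,y,z): return np.r_[C+np.array([[np.cos(YAW),-np.sin(YAW)],[np.sin(YAW),np.cos(YAW)]])@[x,y],z]
def T(p): return np.array([[np.cos(YAW),np.sin(YAW)],[-np.sin(YAW),np.cos(YAW)]])@(np.array(p)[:2]-C)
def rep(env,l=""):
    s=env.sense(); print(l,round(s["clock"],2),T(s["tcp_pos"]).round(4),s["tcp_pos"][2].round(4),s["wrist_force"].round(1))
def shot(name,fn,o=(158,125),wh=(160,100),k=5):
    from rig import snapshot
    s=snapshot(name);np.savez(fn+".npz",**s)
    f=s["frame"][o[1]:o[1]+wh[1],o[0]:o[0]+wh[0],::-1]
    cv2.imwrite(f"pics/{fn}.png",cv2.resize(f,None,fx=k,fy=k,interpolation=cv2.INTER_CUBIC))
E
python3 - <<'E'
from h import *
from rig import env
env.close()
env.move_pose(W(-.177,-.115,.22),Q);rep(env,"above")
print(env.move_straight(W(-.177,-.115,.056),speed=.12,contact_N=8));rep(env,"down")
print(env.move_straight(W(-.08,-.115,.056),speed=.03,contact_N=10));rep(env,"push")
print(env.move_straight(W(-.08,-.115,.056)[:3]*0+np.array(env.sense()["tcp_pos"])+W(-.03,0,0)*1-W(0,0,0),speed=.1));rep(env,"back")
env.move_straight(np.r_[env.sense()["tcp_pos"][:2],.2],speed=.2)
shot("top","after1")
E
```

```text
above 3.62 [-0.1767 -0.1158] 0.2199 [-0.2 -0.1  0.6]
False
down 5.14 [-0.1766 -0.1148] 0.0566 [0.5 0.1 1.2]
True
push 7.02 [-0.1208 -0.1159] 0.0551 [0.1 1.5 0.3]
False
back 7.46 [-0.1502 -0.116 ] 0.0554 [0.  0.3 0.4]
```

View pics/after1.png

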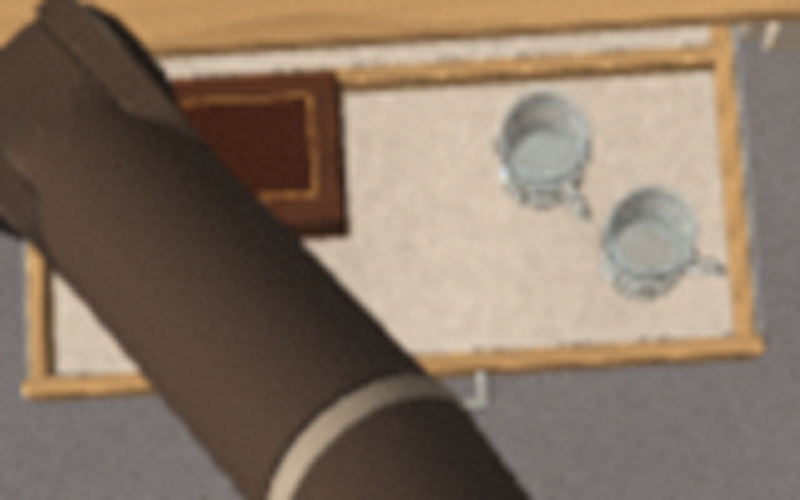

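The chest's back now looks flush with the divider, its right side is at about crop x=345, the tray hasn't moved and the glasses stand as before. Next I push it sideways, then settle it.

Run:
```python
from h import *
from rig import env
env.move_straight(W(-.06,-.248,.2),speed=.2)
print(env.move_straight(W(-.06,-.248,.056),speed=.12,contact_N=8));rep(env,"down")
print(env.move_straight(W(-.06,-.12,.056),speed=.035,contact_N=12));rep(env,"push")
p=T(env.sense()["tcp_pos"])
env.move_straight(W(p[0],p[1]-.03,.056),speed=.1)
env.move_straight(W(p[0],p[1]-.03,.2),speed=.25)
env.move_straight(W(-.15,-.07,.2),speed=.25)
env.move_straight(W(-.15,-.07,.056),speed=.12,contact_N=8)
print(env.move_straight(W(-.10,-.07,.056),speed=.025,contact_N=10));rep(env,"push2")
p=T(env.sense()["tcp_pos"])
env.move_straight(W(p[0]-.025,p[1],.056),speed=.1)
env.move_straight(W(p[0]-.025,p[1],.2),speed=.25)
env.move_straight(W(-.15,-.35,.27),speed=.3)
rep(env,"clear");shot("top","after2");shot("side","s2",(220,135),(110,100),5)
```

```text
True
down 10.5 [-0.0608 -0.2479] 0.056 [-1.7 -0.6  5.6]
True
push 11.97 [-0.0605 -0.2159] 0.0566 [-0.7  0.3  4.1]
True
push2 16.63 [-0.1214 -0.0702] 0.0553 [-0.3 -0.2  0.3]
clear 18.87 [-0.1503 -0.3483] 0.2693 [-0.3  0.4 -0.1]
```

View pics/after2.png

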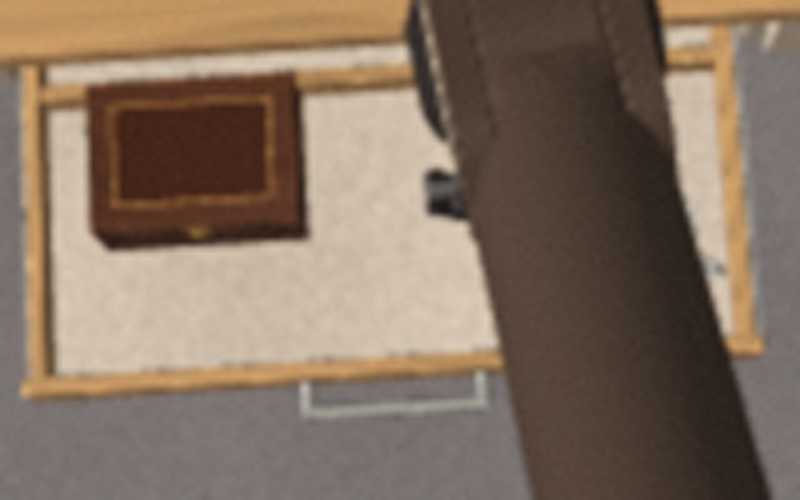

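View pics/s2.png

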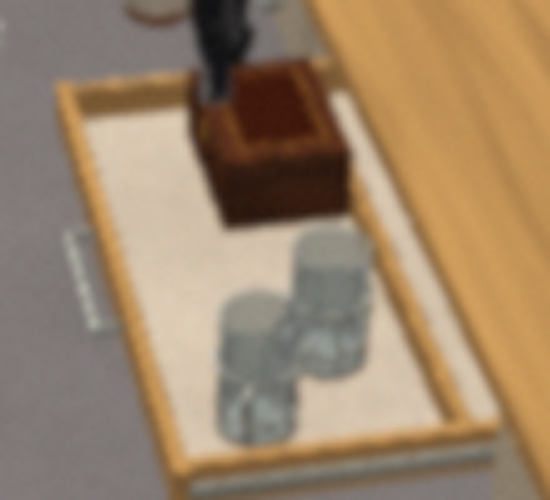

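The chest is flush at the back, but a gap of about 30–40 mm remains on the left: crop x is 88 at the chest's top-left corner and 45 at the wall. An upward force stopped the side push early, so the wider finger linkage was probably riding on the chest's edge. Nothing else has moved. I'll push again with the gripper turned 90° and leaning away from the ledge.

Run:
```python
from h import *
from rig import env,inverse_kinematics
s=np.load("after2.npz")
P=[px2w(s,crop2px(p),.09) for p in ((88,90),(293,74),(301,228),(92,238))]
for p in P: print(T(p).round(4))
base=R.from_quat(Q); j0=np.array(env.sense()["joint_positions"])
ty=R.from_euler('z',YAW).apply([0,1,0]); 
best=None
for sg in(1,-1):
    for t in (.2,):
        # tilt about tray y so tool z (down) gains +x: gripper leans back to the robot
        r=R.from_rotvec(-t*ty)*R.from_euler('z',sg*np.pi/2)*base
        print(sg,"toolz",r.apply([0,0,1]).round(2))
        q=[inverse_kinematics(W(-.06,y,z),r.as_quat()) for y,z in((-.225,.2),(-.225,.056),(-.16,.056))]
        print([None if a is None else np.round(a,2).tolist() for a in q])
        if all(a is not None for a in q):
            c=abs(q[0]-j0).max()
            if best is None or c<best[0]: best=(c,r.as_quat())
print(best); np.save("q2.npy",best[1])
```

```text
[-0.0022 -0.0396]
[ 0.0016 -0.1869]
[-0.1111 -0.1884]
[-0.1104 -0.0401]
1 toolz [ 0.2   0.01 -0.98]
[[0.62, 0.54, -1.09, 1.82, 0.68, 0.95, -0.69], [0.46, 0.69, -0.88, 1.94, 0.92, 0.72, -0.9], [0.32, 0.69, -0.86, 1.92, 0.92, 0.74, -1.02]]
-1 toolz [ 0.2   0.01 -0.98]
[[-0.96, 0.48, 1.05, 1.92, -0.57, 0.84, -2.74], [-0.65, 0.58, 0.61, 2.01, -0.65, 0.51, -2.69], [-0.76, 0.59, 0.61, 2.0, -0.6, 0.51, -2.85]]
(np.float64(1.0322645818501912), array([0.68569472, 0.72101043, 0.07234235, 0.06879895]))
```

Run:
```python
from h import *
from rig import env
q=np.load("q2.npy")
env.move_pose(W(-.07,-.225,.25),q);rep(env,"above")
print(env.move_straight(W(-.062,-.222,.057),speed=.12,contact_N=8));rep(env,"down")
print(env.move_straight(W(-.062,-.12,.057),speed=.03,contact_N=12));rep(env,"push")
p=T(env.sense()["tcp_pos"])
env.move_straight(W(p[0],p[1]-.025,.058),speed=.1)
env.move_straight(W(p[0]-.01,p[1]-.025,.22),speed=.25)
env.move_pose(W(-.15,-.35,.27),Q)
rep(env,"clear");shot("top","after3",(158,125),(80,60),10)
```

```text
above 19.99 [-0.0702 -0.2251] 0.2498 [-0.2  0.6 -0.5]
False
down 21.75 [-0.0616 -0.222 ] 0.0577 [0.  0.3 0.4]
True
push 23.73 [-0.0621 -0.1616] 0.0566 [0.2 0.  0.7]
clear 25.84 [-0.1502 -0.3492] 0.2689 [-0.2 -0.5  0.5]
```

View pics/after3.png

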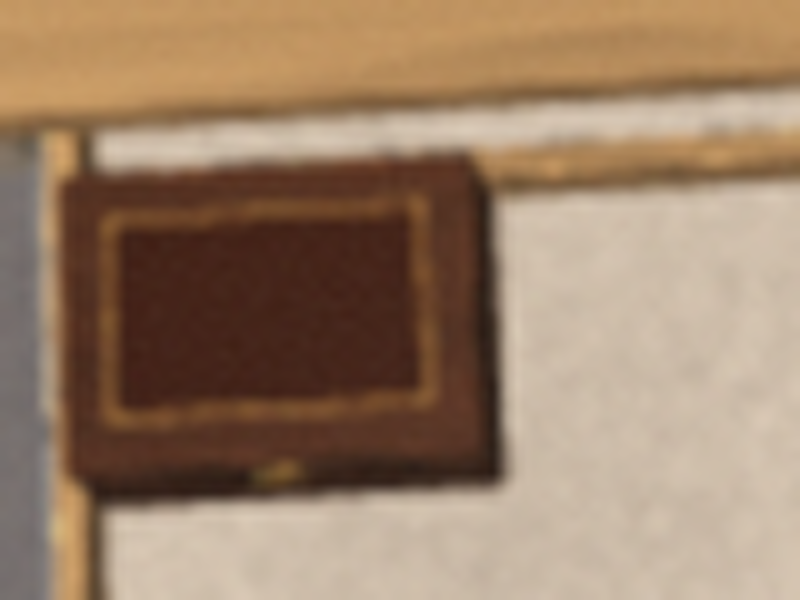

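The chest now sits in the corner: its top-left corner is at (65,178), right over the wall, and its sides run parallel to the tray. The stop position also matches, with its right side at -0.1506 m. I'll give it one light settling push from the front, check it and hand in.

Run:
```python
from h import *
from rig import env
env.move_straight(W(-.15,-.075,.2),speed=.25)
env.move_straight(W(-.15,-.075,.056),speed=.12,contact_N=8);rep(env,"down")
print(env.move_straight(W(-.10,-.075,.056),speed=.025,contact_N=10));rep(env,"push2")
p=T(env.sense()["tcp_pos"])
env.move_straight(W(p[0]-.025,p[1],.056),speed=.1)
env.move_straight(W(p[0]-.025,p[1],.2),speed=.25)
env.move_straight(W(-.15,-.35,.27),speed=.3)
rep(env,"clear");shot("top","after4",(158,125),(80,60),10)
```

```text
down 28.52 [-0.1495 -0.0748] 0.0567 [-0.3  0.6  0.4]
True
push2 29.73 [-0.1209 -0.0752] 0.0553 [ 0.2 -0.9 -0.8]
clear 31.95 [-0.1503 -0.3483] 0.2693 [0.1 1.  0.2]
```

View pics/after4.png

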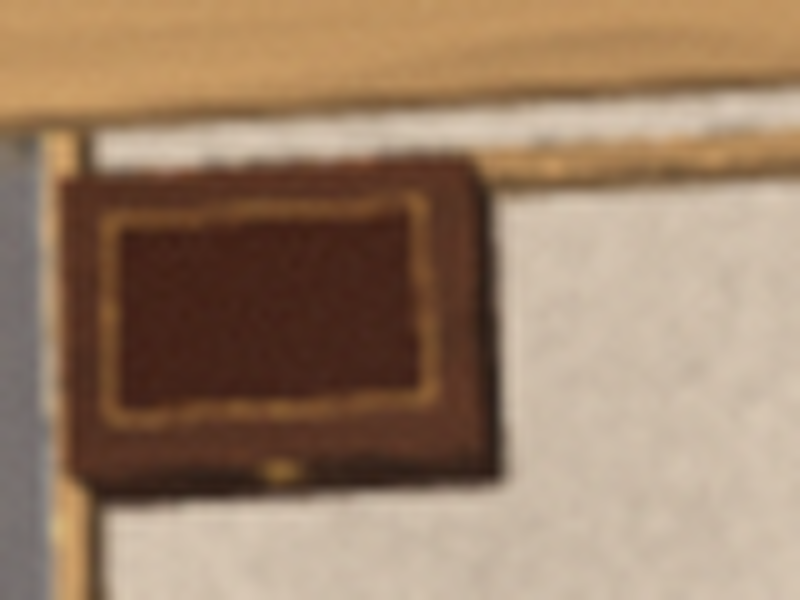

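The picture is unchanged: the chest is flush at (65,178) and parallel to the tray, the tray hasn't moved and the arm is clear.

```bash
python3 -c "
from rig import finish_job
print(finish_job())"
```

```text
the job is handed in; nothing more can be done
None
```

I pushed the tea chest home into the tray's far left corner and handed the job in at about 32 s; the last picture shows it flush with the divider and left wall and the tray unmoved, but no verdict came back.

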